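Release a charged battery pack and stop it with the other finger

TASK

The battery pack with the green lamp is charged: press the orange ejector key beside it with one finger while the other finger stands close in front of the pack, so that the pack pops out against that finger and is held there by its spring. Then let the finger give way slowly until the spring is spent, and take the hand away, leaving the pack standing partly out of its bay on the charger, ready to be taken. Only push and stop it: do not pinch or lift it or let it slide over the edge of the apron, and leave the red-lamp pack and everything else as it is.

Things in the scene. Friction and masses are not known exactly. Their poses are not given: they have to be found in the camera images.
- charger: Dark grey twin charger, immovable. Origin on the worktop midway between the bays, in the plane of the seated packs' front faces; -x points out of the bays (towards the robot, give or take its yaw), y left, z up. Bays at y = +27 and -27 mm, outer walls (x 0 to 82 mm) 46 mm high, spring housing (x 80 to 125 mm) 64 mm high. Whole width over the key blocks 176 mm.
- apron_edge (a point): Middle of the front edge of the charger's apron: the bay floors, 14 mm above the worktop, run on as an open flat apron (114 mm wide, curbs 6 mm high) from x = 0 to this edge at charger x = -50 mm, where it steps down to the worktop.
- pack_green: The charged pack: black block, grey front end, GREEN lamp bar on top; 75 long (x), 46 wide, 44 mm high, 0.16 kg, smooth, seated in the left or the right bay. Origin at the centre of its underside; flat front face 37.5 mm towards -x, at charger x = 0 when seated. Only the key's gate holds it: freed, it shoots out and slides off the apron unless stopped.
- pack_red: The other pack, same shape, size and origin, with a RED lamp bar: still charging, in the other bay.
- ejector_left (a joint): Spring ejector behind the pack of the LEFT bay, travel in m: 0 with the pack seated, 0.032 with the spring spent. It pushes the pack out (charger -x) with about 4.7 N at first, falling to 1.8 N at 32 mm; a finger that rises while the spring presses the pack on it drags the pack up with it.
- ejector_right (a joint): The same for the RIGHT bay.
- key_left_top (a point): Middle of the top of the orange ejector key of the LEFT bay, a paddle 28 mm wide (y) and 43 mm long (charger x -44 to -1 mm), on the outer side of that bay (this point: x = -22.5, y = +73, 34 mm above the worktop). Pressed straight down it takes 3 to 5 N and travels 11 mm to its stop; the pack is freed at about 9 mm. It springs up when let go; a pack more than 12 mm out stays free.
- key_right_top (a point): The same point of the mirror-image key of the RIGHT bay (charger y = -73 mm).
- jar_red: Spice jar with red cap, 45 mm across, 106 mm high, standing left of the charger, in front of the microwave (fixed, 320 mm high, 540 mm wide, its right side just left of the fork; keep the arm out of it). Origin at the centre of its underside. Not to be disturbed.
- fork: Steel fork, 195 mm long (its x), 26 mm wide, 16 mm high, lying on the worktop between the charger and the microwave; origin under its middle. Not to be disturbed.
There are look-alikes about, which are no part of the job. Leave any turquoise look-alike of the pack_green alone.

How it is judged:
By the outcome, as a careful person would: the job done as asked, in the order asked, and still so for the second after the job is handed in, with the robot touching nothing.
It also fails if it takes over 42 s, if anything falls off the work surface, if the arm or the gripper's body presses on something with over 40 N, if the wrist force passes 120 N, or if a joint passes its speed limit or range.

ROBOT

A 6-joint arm with a two-finger parallel gripper is mounted at the origin on a cart in front of the work surface, level with it; the furniture and walls round the work are solid. World frame = base frame: x ahead of the robot, y to its left, z up, the work surface at z = 0. Lengths are in mm, angles in degrees, forces in N, time in s.
With the tool pointing down it reaches from about 325 to 775 mm from the base axis. Payload 5.5 kg.
Tool frame: the origin (TCP) lies midway between the tips of the shut fingers; the grasp point (between the pads) lies ctrl.grip_point_offset behind it (ctrl.grip_point_offset is the distance from the TCP to the grasp point, in mm); z points along the fingers, y is the line along which they close (so a half turn about z gives the same grasp; the last joint's range is limited). The gripper opens to 85 mm and grips with 20 to 120 N. Pads are 22 mm wide; open, the fingers measure 114 mm over their backs; the gripper's body (76 mm by 85 mm) begins 54 mm behind the grasp point. The pads swing forward as they close: fully open they stand 13 mm farther back than shut.
Start: joints at [71.752, 5.22, 70.514, -0, 104.267, -3.249], TCP at [155.296, 579.569, 231.275] pointing down, gripper open.
Joint ranges: [-164.24, 164.24], [-49.07, 125.15], [9.68, 141.18], [-86.29, 266.29], [3.28, 154.24], [-151.56, 151.56]. Speed limits (degrees/s): [147.25, 147.25, 172.46, 180, 180, 180].

INTERFACE

Orientations are given as [roll, pitch, yaw] about the fixed x, y, z axes, in that order (R = Rz(yaw) Ry(pitch) Rx(roll)).
In Python, from cell import ctrl gives the robot as it stands.
- The arm moves only by the tool play_rows, never from a script. Its arguments are lists of equal length, an entry for each row: "offset": the shift along the world's x, y, z in m, a list of three; "rotation": the turn, a rotation vector about the world's x, y, z in rad, a list of three; "claw": the gripper command: -1 is shut, 1 is fully open, values between are in proportion. In form: {"offset": [[tx, ty, tz], ...], "rotation": [[rx, ry, rz], ...], "claw": [claw, ...]}. A call has 1 to 12 rows; each row is the pose to reach, as a shift and turn from the pose commanded when the call began; what a row does not reach only later rows make up. A row lasts 1/10 s, in which the tool goes at most 50 mm and 8.59 degrees, less where a joint would pass 70% of its speed; a pose out of reach is approached as far as the arm can. A call with a gripper value outside its range is refused whole. The fingers move at their own pace and stop on an object; "squeeze" is the grip in N (left out, the last holds). Time passes only in rows, so rows that repeat a pose let the fingers close. It gives the time, the measured TCP pose, the force, the opening and the grip force at its end, in the units of the state.
- ctrl.get_state(): the state, without advancing time (a new reading comes with each control period).
- ctrl.get_image(name): name is "side" or "top" or "wrist"; returns a dict with "frame" (384x512x3 uint8, red, green, blue), "depth" (384x512 float32, mm along the optical axis (not along the pixel's ray), 0 where there is no reading), "mtx" (3x3 intrinsics, pixels), "world_from_camera" (4x4, takes a point from camera to world coordinates); the wrist camera has in their place "T_tool_cam" (4x4, takes a point from camera to tool coordinates, whose origin is the TCP and whose axes are the flange's). Camera axes: x right, y up, looking along -z (the intrinsics and any distortion apply to the point x, -y, -z); pixel columns grow to the right and rows downward; lengths in mm; the calibration is good to about 2 mm. A picture is of the moment at which its call begins: read the wrist's pose just before it.
- ctrl.finish_job(): hands the job in; it is judged then, once.
Trained networks look in a picture, given as the dict that the camera call returned (one of the last four; its "shot" number tells which), for a name from the list of things; names that differ only in an ending like _2 or _b are one class to them, and where a whole thing is asked for, a point or a joint stands for the part that bears it (a point fixed in the world has none). Each returns a list of dicts, best first, with "conf" (0 to 1); they miss things now and then, are a little off and sometimes report something else, mostly with a low value. They report only what shows in the picture. A call takes as long as a camera call. They do not tell look-alikes from the thing itself.
- ctrl.find_in(picture, label): "rect" ([left, top, width, height] as shares, 0 to 1, of the picture: columns of its width, rows of its height, round what is visible of it).
- ctrl.cut_out(picture, label): "region" (384x512 bool, what is visible of it) and "rect" ([left, top, width, height] as shares, 0 to 1, of the picture: columns of its width, rows of its height, round what is visible of it).
- ctrl.spot_point(picture, label): "point" ([column, row] as shares, 0 to 1, of the picture: columns of its width, rows of its height: a listed point, or the origin of a listed thing).
The state is a dict: "clock": time; "joints": joint angles; "dq": joint speeds; "effort": joint torques, N m; "tool_pos": TCP position; "eef_rot": TCP orientation; "wrist_force": force on the tool from outside, world axes, zero at the start; "torque": the same for the moment, N m; "opening": opening from 0.0 (shut) to 1.0 (fully open); "grasp_force": force on a finger pad.
Only numpy, scipy, OpenCV 4.12 (cv2) and the standard library are available. Lean on these libraries where they do the work, as an engineer would, in place of code of your own. Each camera call takes 0.05 s, during which the arm holds its last target. There are 200 camera calls.

## Working session

There is one attempt and no reset: what is moved stays moved. The work goes in short steps, Python scripts to look and compute and a tool call to move; the robot and the scene stay as the last step left them, time stands still between calls to the robot, and variables do not carry over. Pictures are saved under pics/ and viewed, at most 10 in all, crops included, and the job is handed in when it is done.

Besides the shell and the picture viewer there is one more tool, called after "Emit:" as name(argument=value, ...), one argument or row to a line, values as JSON. play_rows: Moves the arm, as the interface text tells. Its arguments: {"type":"object","properties":{"offset":{"type":"array"},"rotation":{"type":"array"},"claw":{"type":"array"},"squeeze":{"type":"number"}},"required":["offset","rotation","claw"]}

```bash
mkdir -p pics; ls; python3 - <<'E'
from cell import ctrl
import cv2,numpy as np
print(ctrl.get_state(), ctrl.grip_point_offset)
a=[]
for n in("top","side"):
    p=ctrl.get_image(n); a.append(p)
    cv2.imwrite(f"pics/{n}0.png",cv2.cvtColor(p["frame"],cv2.COLOR_RGB2BGR))
    print(n,p["mtx"].tolist(),np.round(p["world_from_camera"],3).tolist())
    for l in("charger","pack_green","pack_red","key_left_top","key_right_top","apron_edge","jar_red","fork"):
        for r in ctrl.spot_point(p,l)[:3]:
            u,v=r["point"][0]*512,r["point"][1]*384
            d=p["depth"][min(383,int(v)),min(511,int(u))]; K=p["mtx"]
            c=np.array([(u-K[0,2])/K[0,0]*d,-(v-K[1,2])/K[1,1]*d,-d,1])
            print(l,round(r["conf"],2),round(u),round(v),np.round((p["world_from_camera"]@c)[:3]))
E
```

```text
pics
{'clock': 0.0, 'joints': array([ 7.17527151e+01,  5.26286285e+00,  7.05853338e+01,  2.03701954e-03,
        1.04265459e+02, -3.24666380e+00]), 'dq': array([ 0.00087063,  0.04442247, -0.05133889, -0.10815441, -0.02688025,
        0.04947645]), 'effort': array([-1.56883460e-03, -4.58727443e+01, -4.18020058e+01, -1.28606894e-04,
        1.14930482e-02, -3.43199952e-05]), 'tool_pos': array([155.17611228, 579.28383345, 230.11938328]), 'eef_rot': array([-1.79886639e+02, -8.40887101e-03,  1.64999871e+02]), 'wrist_force': array([-0.09245194, -0.04606564, -0.90281248]), 'torque': array([ 0.01574225, -0.00129043, -0.00906937]), 'grasp_force': 0.0, 'opening': 1.0018824603994823} 18.700000000000003
top [[425.73013021388846, 0.0, 245.80049678587267], [0.0, 425.73013021388846, 195.48863085641983], [0.0, 0.0, 1.0]] [[0.018, 0.998, -0.061, 484.002], [-1.0, 0.017, -0.014, -166.288], [-0.013, 0.061, 0.998, 957.548], [0.0, 0.0, 0.0, 1.0]]
charger 0.83 276 181 [ 574. -220.   25.]
pack_green 0.92 268 170 [ 594. -200.   56.]
pack_green 0.6 342 141 [ 661. -359.   45.]
pack_red 0.7 291 169 [ 597. -249.   57.]
key_left_top 0.49 243 191 [ 550. -148.   35.]
key_right_top 0.66 312 192 [ 549. -297.   34.]
apron_edge 0.58 278 205 [ 522. -224.   20.]
jar_red 0.66 151 248 [426.  35.  97.]
side [[357.0402849351994, 0.0, 252.17319127649296], [0.0, 357.0402849351994, 193.83653797126567], [0.0, 0.0, 1.0]] [[0.994, 0.053, -0.096, 462.031], [-0.109, 0.352, -0.93, -945.104], [-0.015, 0.934, 0.356, 347.804], [0.0, 0.0, 0.0, 1.0]]
charger 0.58 268 225 [ 558. -307.   35.]
pack_green 0.84 280 208 [ 591. -267.   53.]
pack_green 0.83 329 253 [ 657. -400.   17.]
pack_green 0.71 261 222 [ 548. -294.   35.]
pack_red 0.69 286 221 [ 595. -307.   42.]
key_left_top 0.71 251 198 [ 540. -159.   36.]
apron_edge 0.79 242 220 [ 516. -199.   -1.]
jar_red 0.88 202 185 [418.  37.   6.]
fork 0.54 233 201 [502. -78.  -2.]
```

```bash
python3 - <<'E'
import cv2
t=cv2.imread("pics/top0.png");s=cv2.imread("pics/side0.png")
c=cv2.resize(t[110:260,190:390],(800,600),interpolation=cv2.INTER_CUBIC)
cv2.imwrite("pics/c0.png",c)
E
```

```text
(no output)
```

View pics/top0.png

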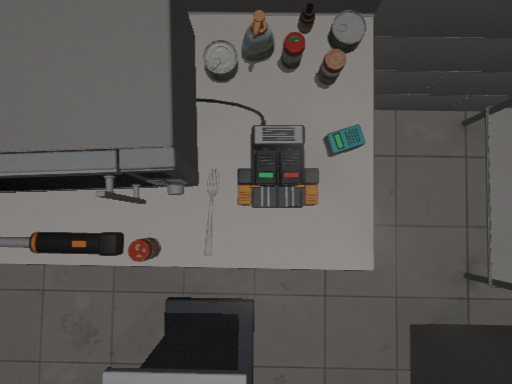

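View pics/c0.png

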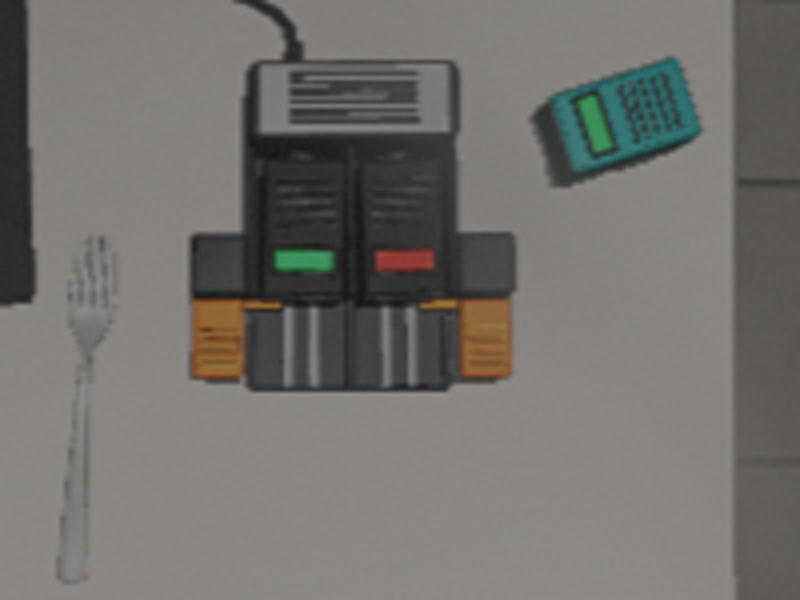

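View pics/side0.png

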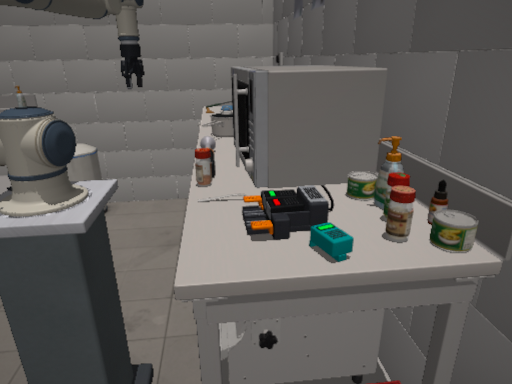

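The green-lamp pack sits in the left bay, at top-view pixel (266,175). Three things could be mistaken for it:
- the red-lamp pack in the right bay, at (291,175)
- the turquoise box with a green screen, at (346,140)
- the black tool with an orange band, at (78,243)

The 4x crop confirms it: a black block with a green bar next to the left orange key (243,195). I'll go around the front of the microwave to reach it.

Emit:
play_rows(
  offset=[
    [0.01, -0.025, 0.0],
    [0.028, -0.07, 0],
    [0.046, -0.115, 0],
    [0.064, -0.16, 0],
    [0.082, -0.205, 0],
    [0.1, -0.25, 0],
    [0.118, -0.295, 0],
    [0.136, -0.34, 0],
    [0.154, -0.385, 0],
    [0.172, -0.43, 0],
    [0.188, -0.475, 0],
    [0.19, -0.52, 0],
  ],
  rotation=[
    [0, 0, 0.02],
    [0, 0, 0.05],
    [0, 0, 0.08],
    [0, 0, 0.11],
    [0, 0, 0.14],
    [0, 0, 0.17],
    [0, 0, 0.2],
    [0, 0, 0.22],
    [0, 0, 0.24],
    [0, 0, 0.25],
    [0, 0, 0.26],
    [0, 0, 0.26],
  ],
  claw=[1, 1, 1, 1, 1, 1, 1, 1, 1, 1, 1, 1],
)

```text
clock: 2.1
tool_pos: [345.8, 57.5, 231.2]
eef_rot: [-180.0, 0.0, 179.9]
wrist_force: [1.3, -0.7, 0.2]
opening: 0.997
grasp_force: 0.0
```

Emit:
play_rows(
  offset=[
    [0, -0.045, 0],
    [0.0, -0.09, 0],
    [0, -0.135, 0],
    [0.0, -0.18, 0],
    [0.01, -0.22, 0],
    [0.02, -0.25, 0],
    [0.04, -0.265, 0],
    [0.07, -0.27, 0],
    [0.1, -0.27, 0],
    [0.12, -0.27, 0],
    [0.13, -0.27, 0],
    [0.13, -0.27, 0],
  ],
  rotation=[
    [0, 0, 0],
    [0, 0, 0],
    [0, 0, 0],
    [0, 0, 0],
    [0, 0, 0],
    [0, 0, 0],
    [0, 0, 0],
    [0, 0, 0],
    [0, 0, 0],
    [0, 0, 0],
    [0, 0, 0],
    [0, 0, 0],
  ],
  claw=[1, 0.8, 0.6, 0.4, 0.2, 0, -0.2, -0.2, -0.2, -0.2, -0.2, -0.2],
)

```text
clock: 3.3
tool_pos: [475.7, -210.2, 230.8]
eef_rot: [180.0, -0.1, 179.9]
wrist_force: [0.3, -0.4, -0.1]
opening: 0.4
grasp_force: 0.0
```

```bash
cat > h.py <<'E'
import numpy as np,cv2
from scipy.spatial.transform import Rotation as R
from cell import ctrl
def shot(n):
    s=ctrl.get_state(); p=ctrl.get_image(n)
    if n=="wrist":
        T=np.eye(4); T[:3,:3]=R.from_euler("xyz",s["eef_rot"],degrees=True).as_matrix(); T[:3,3]=s["tool_pos"]
        p["W"]=T@p["T_tool_cam"]
    else: p["W"]=p["world_from_camera"]
    return s,p
def cloud(p):
    K=p["mtx"]; v,u=np.mgrid[:384,:512]; d=p["depth"]
    c=np.stack([(u-K[0,2])/K[0,0]*d,-(v-K[1,2])/K[1,1]*d,-d,np.ones_like(d)],-1)
    return (c@p["W"].T)[...,:3]
def save(p,n): cv2.imwrite(n,cv2.cvtColor(p["frame"],cv2.COLOR_RGB2BGR))
E
python3 - <<'E'
from h import *
s,p=shot("wrist"); save(p,"pics/w1.png"); print(s["clock"],s["tool_pos"],s["eef_rot"],s["opening"],s["wrist_force"],s["joints"])
print(np.round(p["T_tool_cam"],2).tolist())
C=cloud(p)
for l in("pack_green","pack_red","key_left_top","key_right_top","apron_edge","charger"):
    for r in ctrl.spot_point(p,l)[:2]:
        u,v=int(r["point"][0]*511),int(r["point"][1]*383); print(l,round(r["conf"],2),u,v,np.round(C[v,u]))
st,t=shot("top"); Ct=cloud(t)
m=(abs(Ct[...,2]-320)<8); print("microwave x,y min",np.percentile(Ct[m][:,:2],[0.5,1,99],axis=0))
E
```

```text
3.3 [ 475.7483355  -210.24805057  230.77648427] [ 1.79971905e+02 -5.71445476e-02  1.79943003e+02] 0.3997735594791415 [ 0.30087126 -0.37554625 -0.06825522] [-2.75891073e+01 -7.04411532e+00  8.26997756e+01 -1.55058397e-03
  1.04407999e+02 -1.17532482e+02]
[[-0.0, 0.95, 0.32, 82.48], [1.0, 0.0, 0.0, 1.03], [0.0, 0.32, -0.95, -141.64], [0.0, 0.0, 0.0, 1.0]]
pack_green 0.64 267 247 [ 575. -195.   58.]
pack_green 0.64 156 281 [ 463. -249.  278.]
pack_red 0.89 232 247 [ 575. -240.   57.]
pack_red 0.32 245 192 [ 517. -224.    9.]
key_left_top 0.83 302 214 [ 540. -148.   32.]
key_left_top 0.39 353 179 [501. -74.  -0.]
key_right_top 0.93 191 218 [ 545. -295.   34.]
apron_edge 0.62 246 192 [ 517. -223.    9.]
charger 0.88 247 223 [ 559. -221.   19.]
microwave x,y min [[552.284541   -41.65227963]
 [554.76485278 -39.07530475]
 [821.32273746 223.54180478]]
```

View pics/w1.png

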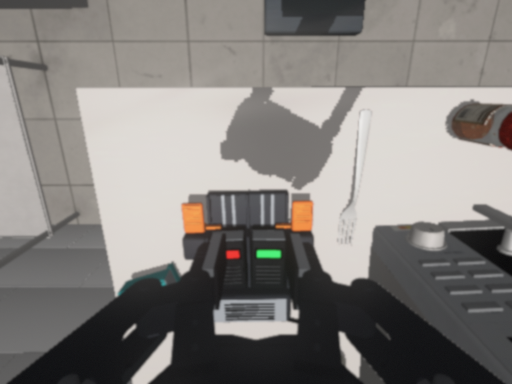

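The wrist view shows the green lamp at (268,254) with its key at (302,214). Red is at (232,254), and the turquoise thing is at (150,280). Next I'll fit the charger frame.

```bash
python3 - <<'E'
from h import *
for n in("wrist","top"):
    s,p=shot(n); C=cloud(p); f=cv2.cvtColor(p["frame"],cv2.COLOR_RGB2HSV)
    o=(f[...,0]>8)&(f[...,0]<24)&(f[...,1]>150)&(f[...,2]>90)&(abs(C[...,2]-34)<4)&(abs(C[...,0]-550)<50)&(abs(C[...,1]+222)<100)
    for nm,m in(("L",o&(C[...,1]>-222)),("R",o&(C[...,1]<-222))):
        q=C[m]; print(n,nm,len(q),"med z",np.median(q[:,2]).round(1),"x 2-98",np.percentile(q[:,0],[2,50,98]).round(1),"y",np.percentile(q[:,1],[2,50,98]).round(1), cv2.minAreaRect(q[:,:2].astype(np.float32)))
    # packs' top front edge and housing
    for nm,y in(("red",-249),("green",-195)):
        q=C[(abs(C[...,1]-y)<12)&(abs(C[...,2]-57)<4)&(C[...,0]>540)&(C[...,0]<620)]
        print(nm,"front x",np.percentile(q[:,0],[1,3]).round(1) if len(q) else None)
    q=C[(abs(C[...,2]-14)<4)&(abs(C[...,1]+222)<45)&(C[...,0]<560)&(C[...,0]>490)]
    for a in(-260,-222,-185):
        e=q[abs(q[:,1]-a)<10]; print("edge",a,np.percentile(e[:,0],[2,5]).round(1),np.median(e[:,2]).round(1))
    g=(f[...,0]>45)&(f[...,0]<85)&(f[...,1]>120)&(abs(C[...,2]-58)<6)&(abs(C[...,1]+200)<40)
    r=((f[...,0]<6)|(f[...,0]>174))&(f[...,1]>120)&(abs(C[...,2]-58)<6)&(abs(C[...,1]+245)<40)
    print("lamps",C[g].mean(0).round(1),C[r].mean(0).round(1))
E
```

```text
wrist L 569 med z 33.0 x 2-98 [522.1 542.  563.6] y [-160.7 -148.9 -136.5] ((543.208740234375, -148.60238647460938), (44.13174819946289, 25.635751724243164), 1.6090412139892578)
wrist R 543 med z 33.0 x 2-98 [525.5 545.2 566.4] y [-304.2 -292.3 -280.5] ((546.5968017578125, -292.3941345214844), (43.583343505859375, 24.761747360229492), 1.7918602228164673)
red front x [565.  565.7]
green front x [564.1 564.6]
edge -260 [518.2 518.7] 13.0
edge -222 [517.2 518. ] 13.0
edge -185 [516.3 517.1] 13.0
lamps [ 583.7 -193.2   58.5] [ 584.4 -238.9   58.5]
  return _methods._mean(a, axis=axis, dtype=dtype,
  ret = ret.dtype.type(ret / rcount)
Traceback (most recent call last):
IndexError: index -1 is out of bounds for axis 0 with size 0
```

Emit:
play_rows(
  offset=[
    [0.008, 0.005, -0.01],
    [0.02, 0.011, -0.035],
    [0.034, 0.018, -0.065],
    [0.048, 0.026, -0.095],
    [0.061, 0.032, -0.12],
    [0.07, 0.037, -0.14],
    [0.074, 0.039, -0.15],
    [0.074, 0.039, -0.154],
    [0.074, 0.039, -0.155],
    [0.074, 0.039, -0.155],
  ],
  rotation=[
    [0, 0, 0.01],
    [0, 0, 0.024],
    [0, 0, 0.024],
    [0, 0, 0.024],
    [0, 0, 0.024],
    [0, 0, 0.024],
    [0, 0, 0.024],
    [0, 0, 0.024],
    [0, 0, 0.024],
    [0, 0, 0.024],
  ],
  claw=[-0.2, -0.2, -0.2, -0.2, -0.2, -0.2, -0.2, -0.2, -0.2, -0.2],
)

```text
clock: 4.8
tool_pos: [549.5, -171.9, 77.4]
eef_rot: [-180.0, 0.1, -178.7]
wrist_force: [0.8, -0.2, 1.1]
opening: 0.401
grasp_force: 0.0
```

```bash
python3 - <<'E'
from h import *
s,p=shot("wrist"); save(p,"pics/w2.png"); print(s["clock"],s["tool_pos"],s["eef_rot"],s["wrist_force"])
C=cloud(p); f=cv2.cvtColor(p["frame"],cv2.COLOR_RGB2HSV)
o=(f[...,0]>8)&(f[...,0]<24)&(f[...,1]>150)&(f[...,2]>60)&(abs(C[...,2]-34)<5)
for nm,m in(("L",o&(C[...,1]>-222)),("R",o&(C[...,1]<-222))):
    q=C[m]
    if len(q)>20: print(nm,len(q),np.median(q[:,2]),np.percentile(q[:,0],[1,50,99]).round(1),np.percentile(q[:,1],[1,50,99]).round(1),cv2.minAreaRect(q[:,:2].astype(np.float32)))
q=C[(abs(C[...,2]-14)<4)&(C[...,0]>490)&(C[...,0]<560)]
for a in(-260,-222,-190):
    e=q[abs(q[:,1]-a)<10]
    if len(e): print("edge",a,np.percentile(e[:,0],[2,5,98]).round(1),np.median(e[:,2]).round(1))
# fingers: points near tool in tool frame
D=C[(C[...,2]>62)&(C[...,2]<110)&(abs(C[...,1]+172)<60)&(C[...,0]<600)]
for z in range(64,110,6):
    e=D[abs(D[:,2]-z)<3]
    if len(e)>10: print(z,len(e),np.percentile(e[:,0],[2,50,98]).round(1),np.percentile(e[:,1],[1,25,50,75,99]).round(1))
s2,t=shot("side"); cv2.imwrite("pics/s2.png",cv2.resize(cv2.cvtColor(t["frame"][130:260,190:360],cv2.COLOR_RGB2BGR),(785,600),interpolation=cv2.INTER_CUBIC))
E
```

```text
4.8 [ 549.54934583 -171.87578375   77.43356544] [-1.79954807e+02  8.68321642e-02 -1.78746513e+02] [ 0.78134486 -0.2004349   1.05555329]
L 1962 32.98516500377454 [521.8 541.1 563.5] [-160.9 -148.4 -135.2] ((543.3292846679688, -148.21124267578125), (43.961570739746094, 27.120914459228516), 1.0208308696746826)
R 2066 32.92015138380589 [524.9 544.4 567.9] [-304.7 -291.3 -279.5] ((546.4964599609375, -292.0547180175781), (26.72186279296875, 44.45835494995117), 89.76603698730469)
edge -260 [518.3 519.3 558.9] 13.0
edge -222 [517.4 518.2 559. ] 13.0
edge -190 [516.9 518.  559.2] 13.0
76 20 [544.5 554.  557.8] [-188.3 -188.  -187.9 -153.8 -153.7]
82 191 [537.1 540.2 558.2] [-198.7 -188.4 -154.1 -153.6 -143.5]
88 357 [537.  541.1 557.9] [-201.1 -191.9 -187.8 -151.1 -141.1]
94 398 [536.9 541.2 558.1] [-201.5 -192.7 -187.8 -150.4 -140.9]
100 464 [536.9 541.1 557.7] [-201.3 -191.1 -154.1 -150.2 -140.8]
106 518 [536.9 541.1 558.4] [-201.5 -192.1 -187.7 -150.4 -140.9]
```

View pics/w2.png

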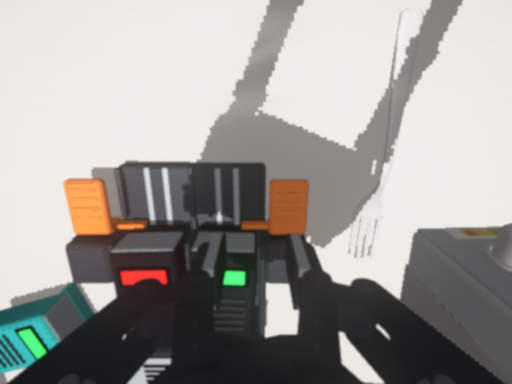

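View pics/s2.png

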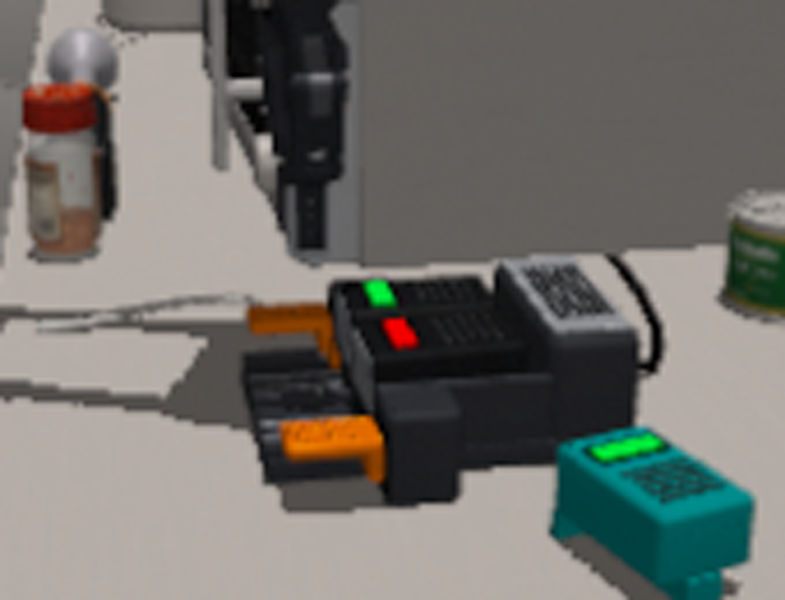

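The wrist view shows both fingers lined up: the right finger over the left key (288,205) and the other in front of the green pack (235,260). The side view agrees, and the orange gate arm runs from the key to the pack's corner. I'll come down to just above the key, opening a little wider.

Emit:
play_rows(
  offset=[
    [0.001, 0, -0.006],
    [0.002, 0, -0.014],
    [0.002, 0, -0.023],
    [0.002, 0, -0.031],
    [0.002, 0, -0.037],
    [0.002, 0, -0.04],
    [0.002, 0, -0.04],
  ],
  rotation=[
    [0, 0, 0],
    [0, 0, 0],
    [0, 0, 0],
    [0, 0, 0],
    [0, 0, 0],
    [0, 0, 0],
    [0, 0, 0],
  ],
  claw=[-0.1, -0.1, -0.1, -0.1, -0.1, -0.1, -0.1],
)

```text
clock: 5.6
tool_pos: [550.9, -171.3, 35.5]
eef_rot: [180.0, -0.1, -178.7]
wrist_force: [-0.2, 0.0, 0.1]
opening: 0.453
grasp_force: 0.0
```

```bash
python3 - <<'E'
from h import *
s,p=shot("wrist"); print(s["tool_pos"],s["wrist_force"],s["opening"])
cv2.imwrite("pics/w3.png",cv2.resize(cv2.cvtColor(p["frame"][120:330,130:410],cv2.COLOR_RGB2BGR),(800,600),interpolation=cv2.INTER_CUBIC))
C=cloud(p)
D=C[(C[...,2]>36)&(C[...,2]<80)&(C[...,0]<580)&(C[...,0]>530)]
for z in range(38,80,6):
    e=D[(abs(D[:,2]-z)<3)&(D[:,0]<563)]
    if len(e)>10: print(z,len(e),np.percentile(e[:,0],[2,50,98]).round(1),np.percentile(e[:,1],[1,25,50,75,99]).round(1))
for a in(-210,-205,-185,-180):
    e=C[(abs(C[...,1]-a)<3)&(abs(C[...,2]-56)<4)&(C[...,0]>555)&(C[...,0]<600)]
    if len(e): print("pack top front",a,np.percentile(e[:,0],[1,4]).round(1))
    e=C[(abs(C[...,1]-a)<3)&(abs(C[...,2]-35)<15)&(C[...,0]>555)&(C[...,0]<580)]
    if len(e): print("pack face",a,np.percentile(e[:,0],[10,50,90]).round(1))
E
```

```text
[ 550.94621394 -171.32458233   35.49809097] [-0.20812025  0.0179837   0.12568343] 0.4527561443720357
38 342 [538.8 559.6 562.4] [-194.2 -151.1  -41.1  -30.9  -21.6]
44 573 [538.4 556.7 562.2] [-201.7 -189.5 -140.6  -37.7  -25.8]
50 629 [538.4 544.8 562. ] [-202.8 -189.8 -147.7  -43.6  -31.7]
56 600 [538.4 544.  561.9] [-202.8 -189.8 -150.5  -45.6  -36.5]
62 612 [538.4 543.4 562.2] [-202.8 -191.9 -151.2 -142.   -41.7]
68 498 [538.3 542.1 561.1] [-202.9 -191.6 -151.5 -148.8  -45.6]
74 766 [537.7 544.2 560.7] [-200.6 -191.1 -151.5 -149.8 -141. ]
pack face -210 [563.8 564.3 565. ]
pack top front -185 [563.5 564.1]
pack face -185 [563.9 564.5 565.1]
pack top front -180 [563.8 564.3]
pack face -180 [562.7 564.4 565.1]
```

View pics/w3.png

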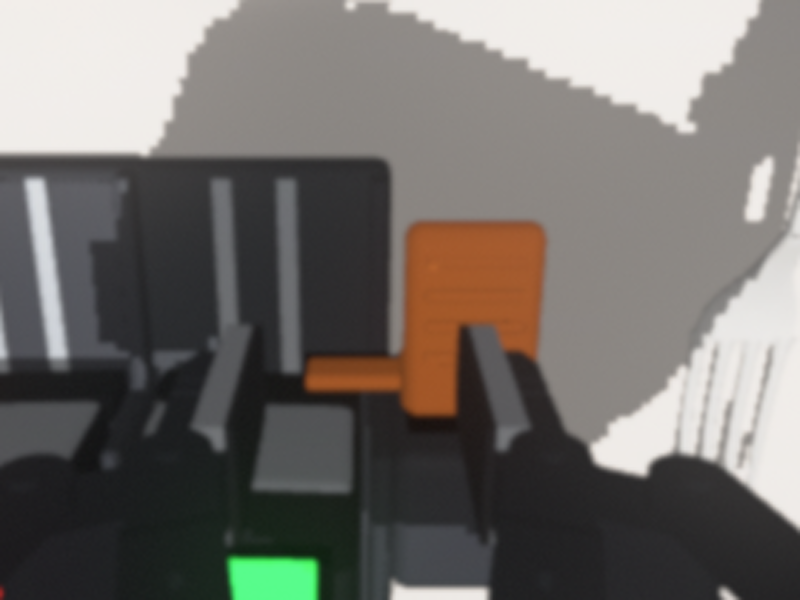

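The close view shows the gate bar (355,373) clear of the pack finger, and the key finger over the key. I measure a gap of about 3 mm to the pack face. Now I'll press slowly.

Emit:
play_rows(
  offset=[
    [0, 0, -0.001],
    [0, 0, -0.002],
    [0, 0, -0.003],
    [0, 0, -0.004],
    [0, 0, -0.005],
    [0, 0, -0.006],
    [0, 0, -0.007],
    [0, 0, -0.008],
    [0, 0, -0.008],
  ],
  rotation=[
    [0, 0, 0],
    [0, 0, 0],
    [0, 0, 0],
    [0, 0, 0],
    [0, 0, 0],
    [0, 0, 0],
    [0, 0, 0],
    [0, 0, 0],
    [0, 0, 0],
  ],
  claw=[-0.1, -0.1, -0.1, -0.1, -0.1, -0.1, -0.1, -0.1, -0.1],
)

```text
clock: 6.55
tool_pos: [551.4, -171.5, 28.3]
eef_rot: [-180.0, 0.0, -178.7]
wrist_force: [0.2, 0.2, 0.9]
opening: 0.449
grasp_force: 0.8
```

Emit:
play_rows(
  offset=[
    [0, 0, -0.001],
    [0, 0, -0.002],
    [0, 0, -0.003],
    [0, 0, -0.004],
    [0, 0, -0.004],
  ],
  rotation=[
    [0, 0, 0],
    [0, 0, 0],
    [0, 0, 0],
    [0, 0, 0],
    [0, 0, 0],
  ],
  claw=[-0.1, -0.1, -0.1, -0.1, -0.1],
)

```text
clock: 7.05
tool_pos: [550.6, -171.5, 23.9]
eef_rot: [-180.0, -0.1, -178.7]
wrist_force: [-3.1, -0.1, 2.0]
opening: 0.45
grasp_force: 2.1
```

```bash
cat > chk.py <<'E'
from h import *
s,p=shot("wrist"); print(s["clock"],s["tool_pos"],s["wrist_force"].round(1),s["opening"])
C=cloud(p); f=cv2.cvtColor(p["frame"],cv2.COLOR_RGB2HSV)
for y in(-183,-180,-205,-212,-235):
    e=C[(abs(C[...,1]-y)<3)&(C[...,2]>28)&(C[...,2]<56)&(C[...,0]>515)&(C[...,0]<580)]
    if len(e): print("face",y,len(e),np.percentile(e[:,0],[10,50,90]).round(1))
g=(f[...,0]>45)&(f[...,0]<85)&(f[...,1]>120)&(abs(C[...,2]-58)<8)&(abs(C[...,1]+200)<30)
r=((f[...,0]<6)|(f[...,0]>174))&(f[...,1]>120)&(abs(C[...,2]-58)<6)&(abs(C[...,1]+245)<40)
print("lamps",g.sum(),C[g].mean(0).round(1),np.percentile(C[g][:,0],[2,98]).round(1) if g.any() else 0,r.sum(),C[r].mean(0).round(1) if r.any() else 0)
o=(f[...,0]>8)&(f[...,0]<24)&(f[...,1]>150)&(C[...,0]<561)&(C[...,0]>515)&(C[...,1]>-166)&(C[...,1]<-130)
print("key z",np.percentile(C[o][:,2],[10,50,90]).round(1))
E
python3 chk.py
```

```text
7.05 [ 550.63377289 -171.5239554    23.87905928] [-3.1 -0.1  2. ] 0.44999912545594584
face -183 417 [560.5 561.  561.9]
face -180 424 [560.5 561.  561.9]
face -205 77 [543.2 543.7 544.1]
face -212 39 [561.3 561.7 562.3]
face -235 68 [564.2 564.8 565.3]
lamps 209 [ 576.4 -184.3   58.2] [574.4 579. ] 26 [ 579.7 -235.6   58.7]
key z [23.  24.1 25.1]
```

The pack has popped about 3.4 mm out and is held against the finger (-3.1 N in x), with the key about 9 mm down. I'll press 1 mm more for margin, then give way slowly.

Emit:
play_rows(
  offset=[
    [0, 0, -0.0005],
    [0, 0, -0.001],
    [0, 0, -0.001],
    [-0.001, 0, -0.001],
    [-0.002, 0, -0.001],
    [-0.003, 0, -0.001],
    [-0.004, 0, -0.001],
    [-0.005, 0, -0.001],
    [-0.006, 0, -0.001],
    [-0.007, 0, -0.001],
    [-0.008, 0, -0.001],
    [-0.009, 0, -0.001],
  ],
  rotation=[
    [0, 0, 0],
    [0, 0, 0],
    [0, 0, 0],
    [0, 0, 0],
    [0, 0, 0],
    [0, 0, 0],
    [0, 0, 0],
    [0, 0, 0],
    [0, 0, 0],
    [0, 0, 0],
    [0, 0, 0],
    [0, 0, 0],
  ],
  claw=[-0.1, -0.1, -0.1, -0.1, -0.1, -0.1, -0.1, -0.1, -0.1, -0.1, -0.1, -0.1],
)

```text
clock: 8.3
tool_pos: [542.2, -171.4, 23.3]
eef_rot: [-180.0, 0.0, -178.7]
wrist_force: [-2.3, -0.8, 1.5]
opening: 0.449
grasp_force: 2.9
```

```bash
python3 chk.py
```

```text
8.3 [ 542.24568581 -171.42397593   23.25715218] [-2.3 -0.8  1.5] 0.4491913530133163
face -183 437 [552.1 552.7 553.7]
face -180 433 [552.  552.6 553.6]
face -205 75 [534.8 535.3 535.6]
face -212 43 [552.7 553.5 575.9]
lamps 184 [ 567.7 -184.2   58.1] [566.  570.1] 0 0
key z [22.2 23.5 24.6]
```

Emit:
play_rows(
  offset=[
    [-0.001, 0, 0],
    [-0.002, 0, 0],
    [-0.003, 0, 0],
    [-0.004, 0, 0],
    [-0.005, 0, 0],
    [-0.006, 0, 0],
    [-0.007, 0, 0],
    [-0.008, 0, 0],
    [-0.009, 0, 0],
    [-0.01, 0, 0],
    [-0.011, 0, 0],
    [-0.012, 0, 0],
  ],
  rotation=[
    [0, 0, 0],
    [0, 0, 0],
    [0, 0, 0],
    [0, 0, 0],
    [0, 0, 0],
    [0, 0, 0],
    [0, 0, 0],
    [0, 0, 0],
    [0, 0, 0],
    [0, 0, 0],
    [0, 0, 0],
    [0, 0, 0],
  ],
  claw=[-0.1, -0.1, -0.1, -0.1, -0.1, -0.1, -0.1, -0.1, -0.1, -0.1, -0.1, -0.1],
)

```text
clock: 9.55
tool_pos: [530.3, -171.4, 23.3]
eef_rot: [-180.0, 0.0, -178.7]
wrist_force: [-1.5, -0.3, 2.5]
opening: 0.453
grasp_force: 2.4
```

```bash
python3 chk.py
```

```text
9.55 [ 530.26669291 -171.44575367   23.30338772] [-1.5 -0.3  2.5] 0.45279975894088026
face -183 433 [540.1 540.7 541.7]
face -180 437 [540.1 540.7 541.6]
face -205 76 [522.8 523.3 523.8]
face -212 47 [540.8 541.4 567.7]
face -235 22 [563.7 564.5 564.9]
lamps 181 [ 555.8 -184.2   58.1] [554.1 558.3] 121 [ 587.  -232.6   58.5]
key z [22.1 23.6 24.7]
```

Emit:
play_rows(
  offset=[
    [-0.001, 0, 0],
    [-0.002, 0, 0],
    [-0.003, 0, 0],
    [-0.004, 0, 0],
    [-0.005, 0, 0],
    [-0.006, 0, 0],
    [-0.007, 0, 0],
    [-0.0075, 0, 0],
    [-0.008, 0, 0],
    [-0.0085, 0, 0],
    [-0.009, 0, 0],
    [-0.0095, 0, 0],
  ],
  rotation=[
    [0, 0, 0],
    [0, 0, 0],
    [0, 0, 0],
    [0, 0, 0],
    [0, 0, 0],
    [0, 0, 0],
    [0, 0, 0],
    [0, 0, 0],
    [0, 0, 0],
    [0, 0, 0],
    [0, 0, 0],
    [0, 0, 0],
  ],
  claw=[-0.1, -0.1, -0.1, -0.1, -0.1, -0.1, -0.1, -0.1, -0.1, -0.1, -0.1, -0.1],
)

```text
clock: 10.8
tool_pos: [520.8, -171.4, 23.3]
eef_rot: [-180.0, 0.0, -178.7]
wrist_force: [1.2, 0.7, 2.7]
opening: 0.452
grasp_force: 1.3
```

```bash
python3 chk.py
```

```text
10.8 [ 520.84949204 -171.42102581   23.34475617] [1.2 0.7 2.7] 0.4516274553953933
face -183 435 [533.9 534.5 535.5]
face -180 427 [533.9 534.4 535.4]
face -212 12 [551.5 557.3 562. ]
lamps 0 [nan nan nan] 0 98 [ 580.  -233.6   58.4]
key z [22.5 23.7 24.9]chk.py:9: RuntimeWarning: Mean of empty slice.
  print("lamps",g.sum(),C[g].mean(0).round(1),np.percentile(C[g][:,0],[2,98]).round(1) if g.any() else 0,r.sum(),C[r].mean(0).round(1) if r.any() else 0)
  ret = um.true_divide(
```

Emit:
play_rows(
  offset=[
    [0, 0, 0],
    [0, 0, 0],
    [0, 0, 0],
    [0, 0, 0],
    [0, 0, 0],
  ],
  rotation=[
    [0, 0, 0],
    [0, 0, 0],
    [0, 0, 0],
    [0, 0, 0],
    [0, 0, 0],
  ],
  claw=[-0.1, -0.1, -0.1, -0.1, -0.1],
)

```text
clock: 11.35
tool_pos: [520.8, -171.4, 23.2]
eef_rot: [180.0, -0.0, -178.7]
wrist_force: [0.6, 0.2, 3.4]
opening: 0.45
grasp_force: 1.3
```

```bash
python3 chk.py 2>/dev/null; python3 - <<'E'
from h import *
s,p=shot("top"); C=cloud(p); f=cv2.cvtColor(p["frame"],cv2.COLOR_RGB2HSV)
for y in(-185,-195,-240,-250):
    e=C[(abs(C[...,1]-y)<4)&(abs(C[...,2]-58)<6)&(C[...,0]<640)&(C[...,0]>520)]
    print(y,np.percentile(e[:,0],[0,5,50]).round(1) if len(e) else None)
s,t=shot("side"); cv2.imwrite("pics/s4.png",cv2.resize(cv2.cvtColor(t["frame"][150:260,190:360],cv2.COLOR_RGB2BGR),(800,518),interpolation=cv2.INTER_CUBIC))
E
```

```text
11.35 [ 520.75965245 -171.40435926   23.2387152 ] [0.6 0.2 3.4] 0.44989531584433234
face -183 437 [533.8 534.4 535.3]
face -180 434 [533.7 534.4 535.2]
face -205 1 [515.1 515.1 515.1]
face -212 13 [551.4 555.9 561.5]
lamps 0 [nan nan nan] 0 95 [ 579.9 -233.5   58.3]
key z [22.4 23.7 24.8]
-185 [604.4 604.4 606.6]
-195 [600.2 600.4 604.7]
-240 [581.6 585.5 611.5]
-250 [577.6 581.8 608.4]
```

View pics/s4.png

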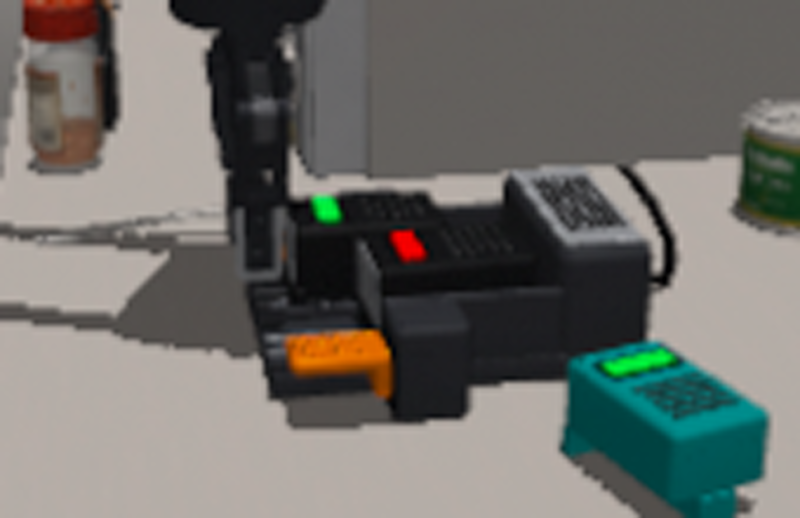

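The pack stands about 30 mm out and hasn't moved for 0.5 s. The finger is already 3 mm clear of it, so the spring is spent. I'll back off a little, lift and withdraw.

Emit:
play_rows(
  offset=[
    [-0.0015, 0, 0],
    [-0.003, 0, 0],
    [-0.004, 0, 0.001],
    [-0.004, 0, 0.004],
    [-0.004, 0, 0.008],
    [-0.004, 0, 0.013],
    [-0.004, 0, 0.02],
    [-0.006, 0, 0.03],
    [-0.01, 0, 0.045],
    [-0.018, 0, 0.065],
    [-0.03, 0, 0.085],
    [-0.045, 0, 0.105],
  ],
  rotation=[
    [0, 0, 0],
    [0, 0, 0],
    [0, 0, 0],
    [0, 0, 0],
    [0, 0, 0],
    [0, 0, 0],
    [0, 0, 0],
    [0, 0, 0],
    [0, 0, 0],
    [0, 0, 0],
    [0, 0, 0],
    [0, 0, 0],
  ],
  claw=[-0.1, -0.1, -0.1, -0.1, -0.1, -0.1, -0.1, -0.1, -0.1, -0.1, -0.1, -0.1],
)

```text
clock: 12.7
tool_pos: [475.3, -171.4, 130.3]
eef_rot: [-180.0, 0.0, -178.7]
wrist_force: [-0.5, -0.1, 0.6]
opening: 0.453
grasp_force: 0.0
```

Emit:
play_rows(
  offset=[
    [-0.015, -0.005, 0.02],
    [-0.03, -0.01, 0.04],
    [-0.045, -0.015, 0.06],
    [-0.06, -0.02, 0.08],
    [-0.07, -0.025, 0.095],
    [-0.075, -0.025, 0.1],
    [-0.075, -0.025, 0.1],
    [-0.075, -0.025, 0.1],
  ],
  rotation=[
    [0, 0, 0],
    [0, 0, 0],
    [0, 0, 0],
    [0, 0, 0],
    [0, 0, 0],
    [0, 0, 0],
    [0, 0, 0],
    [0, 0, 0],
  ],
  claw=[-0.1, -0.1, -0.1, -0.1, -0.1, -0.1, -0.1, -0.1],
)

```text
clock: 13.5
tool_pos: [400.9, -196.2, 227.4]
eef_rot: [180.0, -0.0, -178.7]
wrist_force: [0.1, -0.0, -0.8]
opening: 0.448
grasp_force: 0.0
```

```bash
python3 - <<'E'
from h import *
s,p=shot("wrist"); print(s["clock"],s["tool_pos"],s["wrist_force"].round(1)); C=cloud(p)
cv2.imwrite("pics/w5.png",cv2.cvtColor(p["frame"],cv2.COLOR_RGB2BGR))
for n,y in(("green",-193),("red",-247)):
    e=C[(abs(C[...,1]-y)<15)&(abs(C[...,2]-57)<4)&(C[...,0]>500)&(C[...,0]<640)]; print(n,np.percentile(e[:,0],[1,3]).round(1) if len(e) else None)
E
```

```text
13.5 [ 400.86710512 -196.18581257  227.41462459] [ 0.1 -0.  -0.8]
green [534.2 535.1]
red [565.2 566.1]
```

View pics/w5.png

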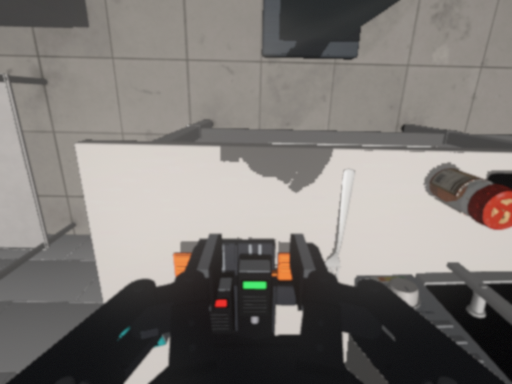

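The green pack (255,285) stands about 31 mm out and still on the apron. The red pack (222,303) is still seated, and the hand is clear, so I'm handing in.

```bash
python3 -c "
from cell import ctrl
print(ctrl.finish_job())"
```

```text
the job is handed in; nothing more can be done
None
```

The green-lamp pack was ejected against the finger and eased out until its spring was spent; it now stands about 31 mm out on the apron, with the red pack still seated and the hand clear, and I handed the job in at about 13.5 s.

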